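# Clamp a laminated block in the glue-up press

### The job

Push the laminated wood block along the press bed until its leading end is flat against the end stop and its long side lies along the side rail. Then turn the round knob on top of the screw clockwise until the sprung foot bears on the block with its spring pushed in about half way (not slack, not bottomed out), let go, and leave the block home and clamped, and the other things on the bench where they are.

Things in the scene. Friction and masses are not known exactly. Their poses are not given: they have to be found in the camera images.
- press: Blue C-frame press fixed to the bench. Origin on the bench straight below the screw axis, z up. In its frame (mm): bed top z 20, x -85 to 85, y -205 to 85; work goes in along +y. Column at x -83 to -45, y -22 to 22 carries an arm to the screw at x 0, y 0 (arm and round boss, radius 21: underside z 95, top z 121). The +x side is open.
- stop_face (a point): Centre of the end stop's top front edge: upright steel bar across the far end of the bed, face at y 45 mm in the press frame (x -35 to 50 mm), top 34 mm above the bench. Axes as the press.
- rail_face (a point): Middle of the side rail's top inner edge: low steel strip along the press y, face at x -25 mm in the press frame (y -120 to 45 mm), top 28 mm above the bench. Axes as the press.
- block: Loose two-layer block, pale wood over dark, 50 wide (its x) x 150 long (its y) x 28 high mm, 0.1 to 0.2 kg, lying on the bed askew, 55 to 80 mm short of the stop, 16 to 30 mm off the rail. Origin: centre of its underside. Home: origin at x 0, y -30 mm in the press frame, its y along the press y, top 48 mm above the bench.
- knob_grip (a point): Middle of the screw's knob, on its axis: round fluted dark-steel knob 38 mm across, 36 high, upright atop the screw, a bright strip on its top along this point's x; the point is 21 mm above its lower edge, 15 below its top. Pinch it from above at any angle. It sinks 4.77 mm per rad (30 mm a turn) turning clockwise seen from above: the grasp must sink with it. Lower edge starts 17 mm or more above the arm.
- knob (a joint): Angle of the knob, rad: 0 fully raised, grows clockwise seen from above (screw going down), up to 4.7; starts at 0.2 to 1.5. At 0 the foot's underside is 58 mm above the bench, 10 mm above the top of the block, and knob_grip is 167 mm above the bench. Turning takes 0.1 to 0.2 N m; it stays where it is left.
- foot (a joint): How far the sprung foot (steel disc 34 mm across, 10 thick, at the screw's lower end) is pushed up against its spring, m: 0 slack, 0.010 bottomed out; 1.5 N/mm. It equals the screw's travel beyond touching the block; the 10 mm gap between the disc and the collar above it closes by this much.
- foot_face (a point): Centre of the underside of the sprung foot, on the screw axis.
- glue: Bystander: white glue bottle, 64 mm across, 190 high; origin at the centre of its underside.
- tape: Bystander: roll of tape lying flat, 100 mm across, 24 high; origin at the centre of its underside.
- offcut: Bystander: pale wood offcut 80 x 110 x 30 mm; origin at the centre of its underside.
- driver: Bystander: screwdriver lying on the bench, about 200 mm long; origin near its middle, under it.
There are look-alikes about, which are no part of the job. Leave any turquoise or yellow look-alike of the block alone.

How it is judged (in metres and radians):
On the way, in this order (a step that is already met when the one before it is completed fails the run):
1. the block is home against the end stop and the side rail, the foot not yet on it (y of block in the frame of press above -0.035 m and x of block in the frame of press between -0.005 and 0.005 m and angle between the y axis of block and the y axis of press, either way round below 0.06 rad and angle between block's own z axis and vertical below 0.06 rad and value of joint foot below 0.001 m), for 0.2 s.
2. the foot is screwed down onto the block (value of joint foot above 0.002 m and contact force between foot and block above 1.5 N), for 0.2 s.
At the end, for the whole second after the job is handed in: The block is home (within 5 mm of the end stop and of the side rail, within 0.06 rad of square, flat on the bed), the foot bears on it with its spring pushed in by 2 to 8.5 mm of its 10 mm, and all is at rest (all of step 2 and y of block in the frame of press above -0.035 m and x of block in the frame of press between -0.005 and 0.005 m and angle between the y axis of block and the y axis of press, either way round below 0.06 rad and angle between block's own z axis and vertical below 0.06 rad and value of joint foot below 0.0085 m and linear speed of block below 0.01 m/s and velocity of joint knob between -0.05 and 0.05 rad/s); the robot touches nothing.
It fails at once if a bystander (glue bottle, tape, offcut or screwdriver) is moved by more than 30 mm (distance of any of glue, tape, offcut, driver from where it was at the start of the episode above 0.03 m).
It also fails if it takes over 58 s, if anything falls off the work surface, if the arm or the gripper's body presses on something with over 40 N, if the wrist force passes 120 N, or if a joint passes its speed limit or range.

### The arm

A 6-joint arm with a two-finger parallel gripper is mounted at the origin on the work surface. World frame = base frame: x ahead of the robot, y to its left, z up, the work surface at z = 0. Lengths are in mm, angles in rad, forces in N, time in s.
With the tool pointing down it reaches from about 400 to 925 mm from the base axis. Payload 12.5 kg.
Tool frame: the origin (TCP) lies on the mounting face of the last link; the fingertips stand 190 mm ahead of it and the grasp point (between the pads) lies 171 mm ahead of it; z points along the fingers, y is the line along which they close (so a half turn about z gives the same grasp; the last joint's range is limited). The gripper opens to 95 mm and grips with 3 to 60 N. Pads are 20 mm wide; open, the fingers measure 119 mm over their backs; the gripper's body (75 mm by 180 mm) begins 59 mm behind the grasp point.
Start: joints at [1.075, 0.491, 1.559, -0, 1.092, -0.106], TCP at [237.479, 578.125, 404.761] pointing down, gripper open.
Joint ranges: [-3.1, 3.1], [-0.84, 2.19], [0.05, 2.79], [-1.13, 4.28], [0.06, 2.93], [-2.69, 2.69]. Speed limits (rad/s): [2.22, 2.22, 2.79, 3.14, 3.14, 3.14].

### API

Orientations are given as [roll, pitch, yaw] about the fixed x, y, z axes, in that order (R = Rz(yaw) Ry(pitch) Rx(roll)).
In Python, from cell import env gives the robot as it stands.
- The arm moves only by the tool carry_out, never from a script. Its argument "series" is a list of rows, each a list of 5 numbers: the shift along the tool's x, y, z in m, then the turn about the tool's z in degrees, then the opening, from 0 (shut) to 1 (fully open). A call has 1 to 20 rows; each row is the pose to reach, as a shift and turn from the pose commanded when the call began, along the tool's axes at that moment; what a row does not reach only later rows make up. A row lasts 1/8 s, in which the tool goes at most 62.5 mm and 10.7 degrees, less where a joint would pass 70% of its speed; a pose out of reach is approached as far as the arm can. A call with a gripper value outside its range is refused whole. The fingers move at their own pace and stop on an object; the grip force is fixed at half the most. Time passes only in rows, so rows that repeat a pose let the fingers close. It gives the time, the measured TCP pose, the force, the opening and the grip force at its end, in the units of the state.
- env.state(): the state, without advancing time (a new reading comes with each control period).
- env.read_camera(name): name is "scene" or "top" or "wrist"; returns (picture, depth): 420x560x3 uint8, red, green, blue; 420x560 float32, mm along the optical axis (not along the pixel's ray), 0 where there is no reading.
- env.get_calibration(name): a dict with "intrinsics" (3x3 intrinsics, pixels), "cam_to_world" (4x4, takes a point from camera to world coordinates); the wrist camera has in their place "T_tool_cam" (4x4, takes a point from camera to tool coordinates, whose origin is the TCP and whose axes are the flange's). Camera axes: x right, y up, looking along -z (the intrinsics and any distortion apply to the point x, -y, -z); pixel columns grow to the right and rows downward; lengths in mm; the calibration is good to about 2 mm. A picture is of the moment at which its call begins: read the wrist's pose just before it. get_calibration takes no time and is no camera call.
- env.job_done(): hands the job in; it is judged then, once.
The state is a dict: "t": time; "joints": joint angles; "qvel": joint speeds; "tau": joint torques, N m; "eef_pos": TCP position; "tcp_rot": TCP orientation; "ft_force": force on the tool from outside, world axes, zero at the start; "moment": the same for the moment, N m; "opening": opening from 0.0 (shut) to 1.0 (fully open); "grip_force": force on a finger pad.
Only numpy, scipy, OpenCV 4.12 (cv2) and the standard library are available. Lean on these libraries where they do the work, as an engineer would, in place of code of your own. Each camera call takes 0.05 s, during which the arm holds its last target. There are 200 camera calls.

## Working session

There is one attempt and no reset: what is moved stays moved. The work goes in short steps, Python scripts to look and compute and a tool call to move; the robot and the scene stay as the last step left them, time stands still between calls to the robot, and variables do not carry over. Pictures are saved under pics/ and viewed, at most 10 in all, crops included, and the job is handed in when it is done.

Besides the shell and the picture viewer there is one more tool, called as a command line: name --pt "numbers of a row" for each row, then --argument value for the rest. carry_out: Moves the arm, as the interface text tells. Its arguments: {"type":"object","properties":{"series":{"type":"array","items":{"type":"array","items":{"type":"number"}}}},"required":["series"]}

```bash
ls; mkdir -p pics; cat > h.py <<'E'
import numpy as np, cv2
from cell import env
from scipy.spatial.transform import Rotation as R
def grab(n,tag):
    s=env.state(); im,d=env.read_camera(n); cv2.imwrite(f'pics/{tag}.png',im[:,:,::-1]); np.savez(f'pics/{tag}.npz',im=im,d=d,p=s['eef_pos'],r=s['tcp_rot']); return s
def pose(n,tag):
    c=env.get_calibration(n); K=np.array(c['intrinsics'])
    if n=='wrist':
        z=np.load(f'pics/{tag}.npz'); T=np.eye(4); T[:3,:3]=R.from_euler('xyz',z['r']).as_matrix(); T[:3,3]=z['p']; T=T@np.array(c['T_tool_cam'])
    else: T=np.array(c['cam_to_world'])
    return K,T
def cloud(n,tag):
    K,T=pose(n,tag); d=np.load(f'pics/{tag}.npz')['d']; v,u=np.mgrid[:d.shape[0],:d.shape[1]]
    P=np.stack([(u-K[0,2])/K[0,0]*d,-(v-K[1,2])/K[1,1]*d,-d],-1)@T[:3,:3].T+T[:3,3]
    P[d==0]=np.nan; return P
def ray(n,tag,u,v,z):  # pixel -> world at height z
    K,T=pose(n,tag); r=T[:3,:3]@np.array([(u-K[0,2])/K[0,0],-(v-K[1,2])/K[1,1],-1]); o=T[:3,3]; return o+r*(z-o[2])/r[2]
E
python3 - <<'E'
from h import *
for n in('scene','top'):
    s=grab(n,n+'0'); print(env.get_calibration(n))
print(s)
E
```

```text
pics
{'intrinsics': array([[494.27224887,   0.        , 276.43445257],
       [  0.        , 494.27224887, 217.23317451],
       [  0.        ,   0.        ,   1.        ]]), 'cam_to_world': array([[ 7.70184181e-01, -4.28799248e-01,  4.72173202e-01,
         1.19643472e+03],
       [ 6.37818837e-01,  5.19941370e-01, -5.68197240e-01,
        -7.51534511e+02],
       [-1.85983203e-03,  7.38777488e-01,  6.73946856e-01,
         1.00682183e+03],
       [ 0.00000000e+00,  0.00000000e+00,  0.00000000e+00,
         1.00000000e+00]])}
{'intrinsics': array([[501.97407934,   0.        , 281.33726731],
       [  0.        , 501.97407934, 207.26494394],
       [  0.        ,   0.        ,   1.        ]]), 'cam_to_world': array([[-2.06843966e-02,  9.80019886e-01, -1.97821077e-01,
         3.16866797e+02],
       [-9.99696285e-01, -2.29250765e-02, -9.04310284e-03,
        -9.87604906e-02],
       [-1.33974839e-02,  1.97573945e-01,  9.80196431e-01,
         1.43183629e+03],
       [ 0.00000000e+00,  0.00000000e+00,  0.00000000e+00,
         1.00000000e+00]])}
{'t': 0.05, 'joints': array([ 1.07538099e+00,  4.91588843e-01,  1.55943905e+00, -1.27240885e-06,
        1.09169865e+00, -1.05610426e-01]), 'qvel': array([ 0.00076783,  0.00082325, -0.00154566, -0.00044421, -0.00013589,
        0.0014539 ]), 'tau': array([ 2.69471006e-03, -6.14224219e+01, -2.58914208e+01,  6.95518521e-02,
        4.69219044e-02,  2.60368392e-05]), 'eef_pos': array([237.47876202, 578.09969624, 404.14701364]), 'tcp_rot': array([-3.14046496e+00, -1.18406385e-04,  2.75178826e+00]), 'ft_force': array([ 0.7280769 , -0.6695645 , -0.27254774]), 'moment': array([-0.0365102 ,  0.01608663,  0.01019614]), 'grip_force': 0.0, 'opening': 0.9996960195107848}
```

View pics/scene0.png

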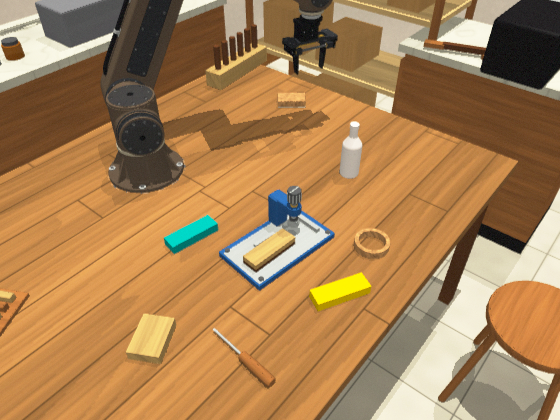

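View pics/top0.png

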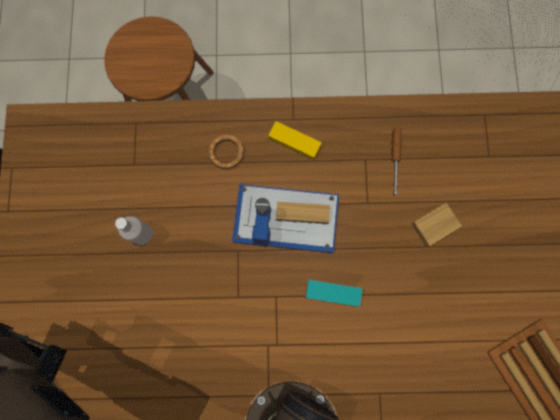

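The scene picture shows the blue press at about (280,240), the knob at (294,195), the block at (270,249) and the bystanders around them. In the top view the screw head is near (262,205), and the block spans (277–330, 203–222). The rail lies below the block at row 231 and the stop is at column 249, so press +y is roughly world +y.

```bash
python3 - <<'E'
from h import *
P=cloud('top','top0'); 
sub=np.zeros(P.shape[:2],bool); sub[180:255,228:345]=1
for lo,hi in((12,25),(40,55),(85,125),(125,200)):
    m=sub&(P[...,2]>lo)&(P[...,2]<hi); q=P[m]
    print(lo,hi,m.sum(),np.median(q,0).round(1),q.min(0).round(0),q.max(0).round(0),cv2.minAreaRect(q[:,:2].astype(np.float32)))
for n,b in(('glue',(110,215,155,250)),('tape',(205,130,245,170)),('offcut',(410,200,465,248))):
    q=P[b[1]:b[3],b[0]:b[2]].reshape(-1,3); q=q[q[:,2]>10]; print(n,q.min(0).round(),q.max(0).round())
print(env.get_calibration('wrist'))
E
```

```text
12 25 3750 [554.4  -7.3  19.6] [ 470. -151.   12.] [671. 155.  25.] ((571.439208984375, 1.6485595703125), (290.4367370605469, 171.48611450195312), 82.6317138671875)
40 55 965 [580.9 -45.6  47.3] [ 495. -122.   40.] [632. 107.  55.] ((551.67138671875, -0.6171951293945312), (235.1015167236328, 130.04989624023438), 82.0229721069336)
85 125 437 [528.   66.6 118.7] [495.  41.  87.] [581.  92. 125.] ((539.7178344726562, 66.35064697265625), (43.913719177246094, 86.90740966796875), 83.21556854248047)
125 200 210 [575.6  60.7 173.2] [497.  41. 125.] [597.  83. 181.] ((549.2532958984375, 67.14181518554688), (38.089111328125, 99.37591552734375), 77.65523529052734)
glue [504. 384.  11.] [566. 446. 195.]
tape [724. 122.  10.] [823. 222.  32.]
offcut [ 482. -492.   11.] [ 603. -361.   39.]
{'intrinsics': array([[375.28557478,   0.        , 279.04358775],
       [  0.        , 375.28557478, 206.72459256],
       [  0.        ,   0.        ,   1.        ]]), 'T_tool_cam': array([[-1.16202253e-04,  9.55775669e-01,  2.94096678e-01,
         8.33855430e+01],
       [ 9.99999819e-01,  2.84873962e-04, -5.30687293e-04,
         5.35534075e-01],
       [-5.90998489e-04,  2.94096563e-01, -9.55775529e-01,
         2.09396874e+01],
       [ 0.00000000e+00,  0.00000000e+00,  0.00000000e+00,
         1.00000000e+00]])}
```

carry_out --pt "-0.05 -0.035 0 6 1" --pt "-0.1 -0.07 0 12 1" --pt "-0.15 -0.105 0 18 1" --pt "-0.2 -0.14 0 24 1" --pt "-0.25 -0.175 0 30 1" --pt "-0.3 -0.21 0 38 1" --pt "-0.35 -0.245 0.01 46 1" --pt "-0.4 -0.28 0.02 54 1" --pt "-0.45 -0.315 0.04 62 1" --pt "-0.5 -0.35 0.06 70 1" --pt "-0.516 -0.361 0.064 75 1" --pt "-0.516 -0.361 0.064 75 1" --pt "-0.516 -0.361 0.064 75 1"

```text
t: 1.72
eef_pos: [577.2, 48.7, 340.8]
tcp_rot: [-3.141, -0.0, 1.445]
ft_force: [0.3, 0.7, -0.7]
opening: 0.996
grip_force: 0.0
```

```bash
python3 - <<'E'
from h import *
s=grab('wrist','w1'); print(s['t'],s['eef_pos'],s['tcp_rot'],s['joints'])
im=cv2.imread('pics/w1.png'); cv2.imwrite('pics/w1b.png',cv2.resize(im,(800,600),interpolation=cv2.INTER_CUBIC))
E
```

```text
1.725 [577.17315419  48.72845599 340.77732759] [-3.14115997e+00 -1.49916284e-04  1.44463384e+00] [-2.98201034e-02  4.98604109e-01  1.74390794e+00  2.43728009e-04
  8.99496880e-01  9.61907161e-02]
```

View pics/w1b.png

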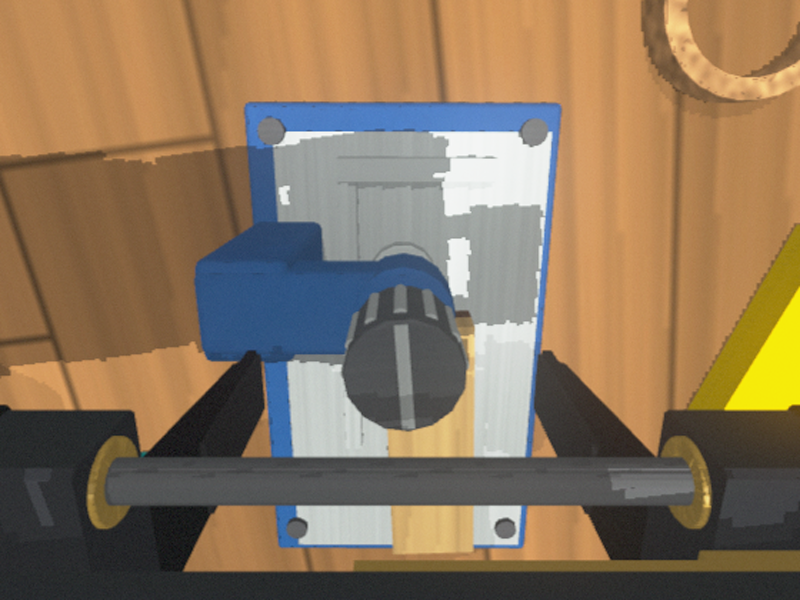

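The wrist view shows the knob top at about (404,375), its strip roughly vertical. The block runs from its rear edge at (390–473, 552) up beneath the arm, and the bed edges, rail (column 358) and stop (row 183) are all visible.

```bash
python3 - <<'E'
from h import *
P=cloud('wrist','w1'); Z=P[...,2]; v,u=np.mgrid[:420,:560]
q=P[(Z>160)&(Z<195)&(v>190)&(v<310)&(u>230)&(u<335)]
zt=np.percentile(q[:,2],[50,90]); k=q[q[:,2]>zt[0]-4]; c,r=cv2.minEnclosingCircle(k[:,:2].astype(np.float32)); print('knob top',zt,k[:,:2].mean(0),c,r,len(k))
b=P[(Z>43)&(Z<53)&(v>300)&(v<392)&(u>255)&(u<345)]; print('block',len(b),np.median(b,0),cv2.minAreaRect(b[:,:2].astype(np.float32)))
f=np.load('pics/w1.npz')['im']
# bed corners (top z 20), enlarged px *0.7
for n,x,y,z in(('bedTL',247,103,20),('bedTR',560,103,20),('bedBL',281,546,20),('bedBR',521,546,20),('blkRL',390,552,48),('blkRR',473,552,48),('blkFR',473,328,48),('stopL',338,183,34),('stopR',497,183,34),('railtop',358,186,28),('railbot',363,445,28)):
    print(n,ray('wrist','w1',x*.7,y*.7,z).round(1))
bed=P[(Z>16)&(Z<24)&(u>170)&(u<395)]; print('bed z',np.median(bed[:,2]),cv2.minAreaRect(bed[:,:2].astype(np.float32)))
E
```

```text
knob top [173.73780678 174.66729927] [581.17554194  63.68552202] (581.219970703125, 62.24768829345703) 19.189781188964844 5552
block 3020 [581.04742868 -92.17912264  46.86865712] ((581.3900756835938, -77.25946044921875), (89.19696044921875, 49.928977966308594), 84.84759521484375)
bedTL [510.3 156.   20. ]
bedTR [674.  135.2  20. ]
bedBL [ 473.9 -127.1   20. ]
bedBR [ 636.6 -147.6   20. ]
blkRL [ 551.  -115.8   48. ]
blkRR [ 602.2 -122.3   48. ]
blkFR [614.9  25.9  48. ]
stopL [553.1 110.1  34. ]
stopR [635.7  99.6  34. ]
railtop [562.7 106.7  28. ]
railbot [542.3 -50.9  28. ]
bed z 19.25233630240993 ((573.3905639648438, 2.5110321044921875), (290.46820068359375, 169.85984802246094), 82.6454086303711)
```

carry_out --pt "-0.05 0.006 0 0 1" --pt "-0.1 0.012 0 -1 1" --pt "-0.154 0.02 0 -2.2 1" --pt "-0.154 0.02 0.05 -2.2 1" --pt "-0.154 0.02 0.09 -2.2 1" --pt "-0.154 0.02 0.117 -2.2 1" --pt "-0.154 0.02 0.117 -2.2 1" --pt "-0.154 0.02 0.117 -2.2 0.6" --pt "-0.154 0.02 0.117 -2.2 0.4" --pt "-0.154 0.02 0.117 -2.2 0.3" --pt "-0.154 0.02 0.117 -2.2 0.3" --pt "-0.154 0.02 0.117 -2.2 0.3"

```text
t: 3.28
eef_pos: [577.8, -107.2, 223.9]
tcp_rot: [3.141, -0.0, 1.481]
ft_force: [-0.4, -0.3, -0.9]
opening: 0.528
grip_force: 0.1
```

```bash
python3 - <<'E'
from h import *
s=grab('wrist','w2'); print(s['t'],s['eef_pos'],s['tcp_rot'],s['joints'],s['ft_force'])
E
```

```text
3.275 [ 577.7657055  -107.17376626  223.87949842] [ 3.14137939e+00 -4.48753247e-05  1.48115776e+00] [-2.95807849e-01  6.71322295e-01  1.80755390e+00  1.42387342e-04
  6.62516898e-01 -2.06281536e-01] [-0.43264219 -0.3236169  -0.87440558]
```

View pics/w2.png

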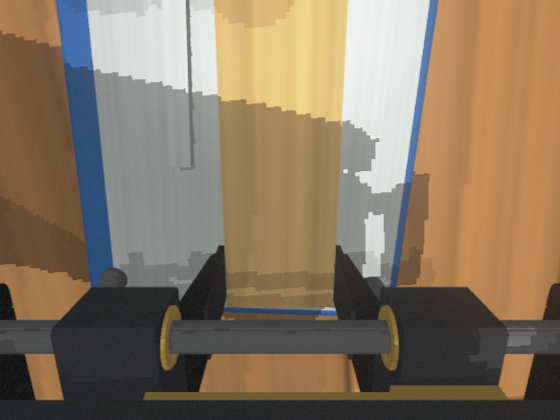

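The fingers straddle the block's rear end, with edges at about (225,300) and (338,300), and contact is just starting. Next I'll grip, square the block and drag it most of the way.

carry_out --pt "0 0 0 0 0.3" --pt "0 0 0 0 0.3" --pt "0.008 -0.003 0 0.4 0.3" --pt "0.017 -0.006 0 0.9 0.3" --pt "0.026 -0.009 0 1.4 0.3" --pt "0.035 -0.012 0 1.8 0.3" --pt "0.043 -0.0145 0 2.2 0.3" --pt "0.0493 -0.016 0 2.2 0.3" --pt "0.0493 -0.016 0 2.2 0.3"

```text
t: 4.45
eef_pos: [566.1, -55.6, 223.9]
tcp_rot: [-3.141, -0.001, 1.443]
ft_force: [0.8, 3.0, 6.1]
opening: 0.522
grip_force: 30.0
```

```bash
python3 - <<'E'
from h import *
s=grab('wrist','w3'); print(s['t'],s['eef_pos'],s['tcp_rot'],s['ft_force'],s['opening'],s['grip_force'])
E
```

```text
4.45 [566.13301002 -55.613892   223.85083493] [-3.14143753e+00 -6.93459632e-04  1.44288964e+00] [0.83780666 2.97226921 6.14342717] 0.5224114773661008 29.993936419487
```

View pics/w3.png

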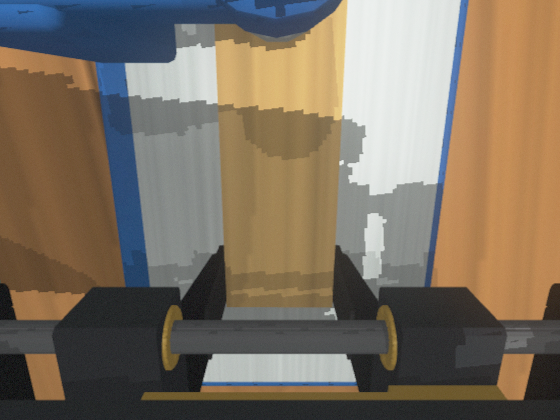

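The block is held square under the boss, with edges at about (222,300) and (336,300). I'll release, back off, narrow the fingers, and push from behind with both fingertips.

carry_out --pt "0 0 0 0 0.65" --pt "0 0 0 0 0.65" --pt "0 0 0 0 0.65" --pt "-0.02 0 0 0 0.65" --pt "-0.036 0 0 0 0.65" --pt "-0.036 0 0 0 0.25" --pt "-0.036 0 0 0 0.25" --pt "-0.036 0 0 0 0.25" --pt "-0.036 0 0 0 0.25" --pt "-0.036 0 0 0 0.25" --pt "-0.027 0 0 0 0.25" --pt "-0.018 0 0 0 0.25" --pt "-0.011 0 0 0 0.25" --pt "-0.006 0 0 0 0.25" --pt "-0.002 0 0 0 0.25" --pt "0 0 0 0 0.25"

```text
t: 6.5
eef_pos: [566.3, -56.4, 223.7]
tcp_rot: [3.142, -0.0, 1.443]
ft_force: [-0.8, -1.3, 0.4]
opening: 0.248
grip_force: 0.5
```

```bash
python3 - <<'E'
from h import *
s=grab('wrist','w4'); print(s['t'],s['eef_pos'],s['tcp_rot'],s['ft_force'],s['opening'],s['grip_force'])
E
```

```text
6.5 [566.29490706 -56.40519168 223.7391337 ] [ 3.14152474e+00 -6.55931576e-05  1.44291656e+00] [-0.79448482 -1.27777119  0.42381782] 0.24789295035149533 0.450509749352932
```

View pics/w4.png

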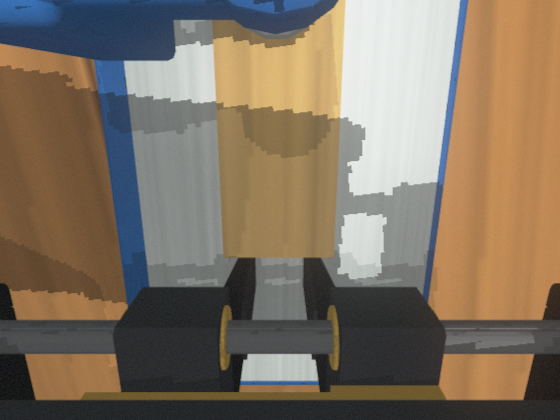

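The fingertips now bear on the block's rear face at row 258. I'll ease it onto the stop.

carry_out --pt "0.001 0 0 0 0.25" --pt "0.002 0 0 0 0.25" --pt "0.003 0 0 0 0.25" --pt "0.004 0 0 0 0.25" --pt "0.004 0 0 0 0.25"

```text
t: 7.18
eef_pos: [566.7, -53.9, 223.8]
tcp_rot: [3.141, 0.002, 1.443]
ft_force: [-2.4, -13.4, 0.2]
opening: 0.252
grip_force: 6.9
```

```bash
python3 - <<'E'
from h import *
s=grab('wrist','w5'); print(s['t'],s['eef_pos'],s['tcp_rot'],s['ft_force'])
for a in((222,258),(336,258),(216,110),(343,110)): print(ray('wrist','w4',*a,48).round(1))
E
```

```text
7.175 [566.70650867 -53.88579356 223.81775259] [3.14140014e+00 1.60155307e-03 1.44312680e+00] [ -2.39316818 -13.35253903   0.16788975]
[542.7 -40.9  48. ]
[593.7 -47.5  48. ]
[551.5  23.1  48. ]
[601.8  16.6  48. ]
```

Force rose to 13 N with the block's rear end at press y about -105, so it's on the stop. Its side is within 1 mm of the rail. Next I'll back off, rise, and hover over the knob.

carry_out --pt "-0.01 0 0 0 0.25" --pt "-0.026 0 0 0 0.3" --pt "-0.026 0 -0.05 0 0.6" --pt "-0.026 0 -0.1 -10 1" --pt "-0.026 0 -0.151 -20 1" --pt "-0.01 0 -0.166 -30 1" --pt "0.03 0 -0.166 -40 1" --pt "0.08 0 -0.166 -50 1" --pt "0.115 0 -0.166 -55 1" --pt "0.115 0 -0.166 -55 1" --pt "0.115 0 -0.166 -55 1"

```text
t: 8.6
eef_pos: [581.4, 60.6, 389.7]
tcp_rot: [-3.141, -0.0, 2.402]
ft_force: [0.1, -0.5, 0.2]
opening: 0.997
grip_force: 0.0
```

```bash
python3 - <<'E'
from h import *
s=grab('wrist','w6'); print(s['t'],s['eef_pos'],s['tcp_rot'],s['joints'],s['ft_force'])
P=cloud('wrist','w6'); Z=P[...,2]; v,u=np.mgrid[:420,:560]
m=(Z>165)&(Z<185)&(np.hypot(P[...,0]-581,P[...,1]-62)<26); q=P[m]
print(m.sum(),np.percentile(q[:,2],[10,50,90]),q.mean(0),cv2.minEnclosingCircle(q[:,:2].astype(np.float32)))
E
```

```text
8.6 [581.39732899  60.60199201 389.66633855] [-3.14145521e+00 -6.82569000e-05  2.40161718e+00] [-9.10900804e-03  4.49096451e-01  1.67877143e+00 -6.68848426e-05
  1.01386734e+00 -8.39894509e-01] [ 0.14793096 -0.53184371  0.24367638]
3510 [172.13848165 173.78479566 174.74436328] [579.21647048  63.84439944 173.36634396] ((580.4248657226562, 62.903846740722656), 19.84375)
```

View pics/w6.png

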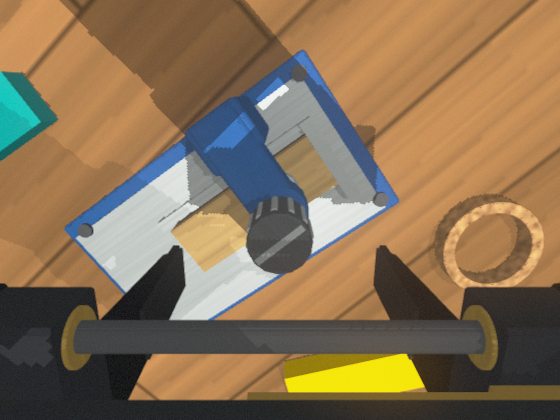

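The knob (280,237) sits centred between the fingers, and the block lies against the rail and stop. I'll descend and pinch.

carry_out --pt "0.002 0.001 0.02 0 1" --pt "0.002 0.001 0.045 0 1" --pt "0.002 0.001 0.0585 0 1" --pt "0.002 0.001 0.0585 0 0.7" --pt "0.002 0.001 0.0585 0 0.5" --pt "0.002 0.001 0.0585 0 0.3" --pt "0.002 0.001 0.0585 0 0.2" --pt "0.002 0.001 0.0585 0 0.2" --pt "0.002 0.001 0.0585 0 0.2" --pt "0.002 0.001 0.0585 0 0.2"

```text
t: 9.9
eef_pos: [580.1, 62.9, 331.3]
tcp_rot: [-3.139, -0.001, 2.403]
ft_force: [-6.0, -6.8, 5.3]
opening: 0.395
grip_force: 30.0
```

```bash
python3 - <<'E'
from h import *
s=env.state(); print(s['t'],s['eef_pos'],s['tcp_rot'],s['joints'],s['ft_force'],s['moment'],s['opening'],s['grip_force'])
E
```

```text
9.9 [580.07406007  62.87324051 331.27348288] [-3.13879594e+00 -8.45928955e-04  2.40322999e+00] [-0.0050062   0.51608538  1.74187321 -0.00195129  0.8861355  -0.83620514] [-5.98566339 -6.75401022  5.29815511] [-1.27657029  0.97681196 -0.00223737] 0.3946465198681629 30.000633001327515
```

carry_out --pt "0 -0.001 0.0004 5 0.2" --pt "0 -0.001 0.00125 15 0.2" --pt "0 -0.001 0.0021 25 0.2" --pt "0 -0.001 0.0029 35 0.2" --pt "0 -0.001 0.00375 45 0.2" --pt "0 -0.001 0.0046 55 0.2" --pt "0 -0.001 0.0054 65 0.2" --pt "0 -0.001 0.00625 75 0.2" --pt "0 -0.001 0.0071 85 0.2" --pt "0 -0.001 0.0079 94 0.2" --pt "0 -0.001 0.0082 98 0.2" --pt "0 -0.001 0.0082 98 0.2" --pt "0 -0.001 0.0082 98 0.2"

```text
t: 11.52
eef_pos: [580.7, 62.5, 323.2]
tcp_rot: [3.139, -0.002, 0.692]
ft_force: [5.6, -2.5, -2.6]
opening: 0.395
grip_force: 30.0
```

```bash
python3 - <<'E'
from h import *
s=env.state(); print(s['t'],s['eef_pos'],s['tcp_rot'],s['joints'],s['ft_force'],s['moment'],s['opening'],s['grip_force'])
E
```

```text
11.525 [580.71394026  62.45043571 323.19564491] [ 3.13935916e+00 -2.04217815e-03  6.92207203e-01] [-5.88601513e-03  5.26527789e-01  1.74889513e+00 -5.24262167e-04
  8.63169755e-01  8.73045579e-01] [ 5.62571314 -2.54755307 -2.59500768] [-0.58202416 -0.87124087 -0.04859711] 0.39452345882948525 29.999262392520905
```

Turned 98°. I'll release, rise, and check the knob height, strip, foot gap and block.

carry_out --pt "0 0 0 0 0.8" --pt "0 0 0 0 1" --pt "0 0 0 0 1" --pt "0 0 0 0 1" --pt "0 0 -0.03 0 1" --pt "0 0 -0.07 0 1" --pt "0 0 -0.11 0 1" --pt "0 0 -0.16 0 1" --pt "0 0 -0.16 0 1"

```text
t: 12.65
eef_pos: [579.7, 62.8, 486.8]
tcp_rot: [3.137, -0.005, 0.692]
ft_force: [0.3, -0.5, -1.7]
opening: 0.999
grip_force: 0.0
```

```bash
python3 - <<'E'
from h import *
s=grab('wrist','w7'); grab('scene','s7'); print(s['t'],s['eef_pos'],s['tcp_rot'],s['ft_force'],s['opening'])
P=cloud('wrist','w7'); Z=P[...,2]
q=P[(Z>155)&(Z<185)&(np.hypot(P[...,0]-581,P[...,1]-62.5)<24)]
print(len(q),np.percentile(q[:,2],[10,50,90]))
bed=P[(Z>15)&(Z<24)&(np.abs(P[...,0]-573)<120)&(np.abs(P[...,1])<160)]; print('bed z',np.median(bed[:,2]))
a=np.radians(-7.35); X=np.array([np.cos(a),np.sin(a)]); Y=np.array([-X[1],X[0]])
b=P[(Z>43)&(Z<53)][:,:2]-[581.1,62.4]; b=np.c_[b@X,b@Y]; b=b[(abs(b[:,0])<60)&(b[:,1]>-140)&(b[:,1]<-30)]
print('block press frame',len(b),np.percentile(b,[1,99],axis=0),cv2.minAreaRect(b.astype(np.float32)))
w=cv2.imread('pics/w7.png'); sc=cv2.imread('pics/s7.png')[170:290,215:345]
cv2.imwrite('pics/c7.png',np.hstack([cv2.resize(w[:,80:480],(400,420)),cv2.resize(sc,(400,420),interpolation=cv2.INTER_CUBIC)]))
E
```

```text
12.65 [579.71971162  62.81921392 486.76179187] [ 3.13741071 -0.0051827   0.69242338] [ 0.27946923 -0.46280731 -1.72715891] 0.9991400296062002
1642 [164.12541985 165.63563012 166.68389783]
bed z 19.272609589883587
block press frame 2291 [[ -23.49461303 -104.60149809]
 [  25.7146365   -31.59532856]] ((0.8257884979248047, -67.98698425292969), (50.31864547729492, 75.6905517578125), 0.02090947888791561)
```

View pics/c7.png

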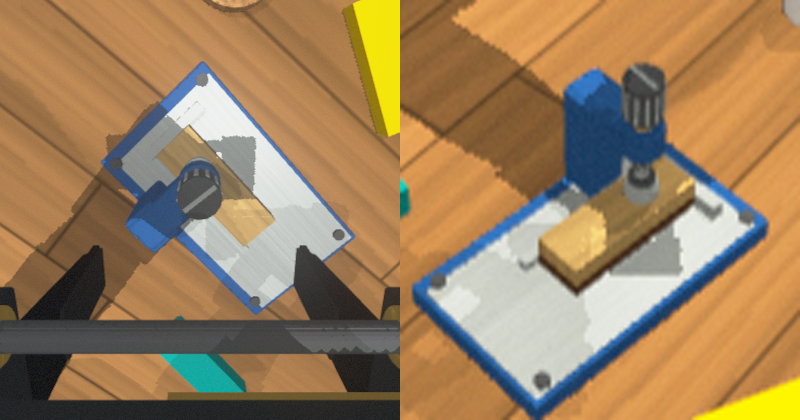

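The block is square on the stop and rail, with its rear at y -104.6 and x about +0.8 (within measuring error). The foot sits on it. The knob sank about 8.2 mm to a top height of roughly 166.4 mm, which puts spring compression near 5.6 mm.

```bash
python3 -c "
from cell import env
print(env.job_done())"
```

```text
the job is handed in; nothing more can be done
None
```

The job is handed in, with no verdict returned: the block is home on the end stop and rail, the foot is clamped with its spring about 5.6 mm in (from knob height), the arm is clear, and I never touched the bystanders.

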